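Switch on the UV lamp at its guarded toggle

ROBOT

A 7-joint arm with a two-finger parallel gripper is mounted at the origin on the work surface. World frame = base frame: x ahead of the robot, y to its left, z up, the work surface at z = 0. Lengths are in m, angles in rad, forces in N, time in s.
With the tool pointing down it reaches from about 0.425 to 0.95 m from the base axis. Payload 4.7 kg.
Tool frame: the origin (TCP) lies between the finger pads; the fingertips stand 25 mm ahead of it and the grasp point (between the pads) lies 6 mm ahead of it; x points along the fingers, z is the direction in which the jaws open and shut, and the axes are right-handed (so a half turn about x gives the same grasp; the last joint's range is limited). The gripper opens to 85 mm and grips with 20 to 120 N. Pads are 22 mm wide; open, the fingers measure 114 mm over their backs; the gripper's body (76 mm by 85 mm) begins 54 mm behind the grasp point. The pads swing forward as they close: fully open they stand 13 mm farther back than shut.
Start: joints at [1.134, 0.469, -0.049, 1.532, 0.024, 1.141, -0.082], TCP at [0.268, -0.62, 0.234] pointing down, gripper open.
Joint ranges: [-2.59, 2.59], [-0.33, 1.99], [-1.39, 1.29], [0.1, 2.45], [-1.04, 4.18], [0.21, 1.99], [-2.66, 2.66]. Speed limits (rad/s): [2.57, 2.57, 3.14, 3.14, 3.14, 3.14, 3.14].

INTERFACE

Orientations are given as a 3x3 rotation matrix whose columns are the frame's x, y, z axes.
In Python, from rig import * gives the robot as it stands. Calls block until the motion is done:
- movep(position, orientation): joint-space move of the TCP to a pose.
- move_l(position, attitude=None, feed=0.15, until_force=None): straight line of the TCP; attitude=None keeps the orientation; feed is the mean speed in m/s. With until_force (N) it stops when the force on the tool has changed by that much, and returns True; else False.
- move_joints(angles): joint-space move.
- command_gripper(opening, newtons=None): finger opening in m; newtons is the grip in N (None keeps the last); returns when the fingers have stopped.
- sleep(seconds).
- inverse_kinematics(position, orientation): joint angles nearest the present ones, or None.
- sense(): the state.
- camera(name): name is "side" or "top"; returns (picture, depth): 384x512x3 uint8, red, green, blue; 384x512 float32, m along the optical axis (not along the pixel's ray), 0 where there is no reading.
- camera_params(name): a dict with "K" (3x3 intrinsics, pixels), "position" and "rotation" of the camera in the world. Camera axes: x right, y down, z forward; pixel columns grow to the right and rows downward; lengths in m; the calibration is good to about 2 mm. A picture is of the moment at which its call begins. camera_params takes no time and is no camera call.
A pose or a line that the arm cannot do raises Unreachable and nothing moves.
- finish_job(): hands the job in, once; it reports no verdict.
The state is a dict: "time_s": time; "joint_pos": joint angles; "qd": joint speeds; "joint_efforts": joint torques, N m; "position": TCP position; "tcp_rot": TCP orientation; "wrist_force": force on the tool from outside, world axes, zero at the start; "ft_torque": the same for the moment, N m; "finger_gap": finger opening in m.
Only numpy, scipy, OpenCV 4.12 (cv2) and the standard library are available. Lean on these libraries where they do the work, as an engineer would, in place of code of your own. Each camera call takes 0.05 s, during which the arm holds its last target. There are 200 camera calls.

TASK

Switch on the UV lamp at the control box with the red guard: with a fingertip under its front lip, swing the red guard at least halfway up, then, while it rests on the back of your finger, push the toggle beneath it over to the rear as far as it goes, and draw the finger out so that the guard drops fully shut. Use light touches only: do not grip or force the guard, pick nothing up, and leave the yellow-guarded box and everything else on the bench as it stands.

Things in the scene. Friction and masses are not known exactly. Their poses are not given: they have to be found in the camera images.
- red_box: The UV lamp's switch: grey control box with a red see-through hinged guard on its flat top, fixed to the bench; place and yaw vary. Box frame: x from front (lip) to rear (hinge), y left, z up; origin on the bench. In mm: box front x=-50, rear x=85, sides y=+-60, top z=60; hinge axis along y at x=5, z=64; toggle pivot x=-25, z=64 (y=0).
- red_guard (a joint): angle of the red guard: 0 = shut; grows as its front swings up and back about the hinge, stop at 1.75. Weak spring and weight (30 g; about 0.25 N at the lip) shut it from any angle once nothing holds it up. It does not touch the toggle.
- red_lip (a point): middle of the lower front edge of the red guard's lip; moves with it. Shut guard, box frame, mm: a roof z=100 to 103, y=+-30, and 3 thick side walls from the hinge to x=-45; the front is open. The roof runs on to x=-55 as the lip (5 beyond the box front): a fingertip fits under it from the front, leaning forward some 20 to 40 degrees.
- red_toggle (a joint): angle of the steel toggle under the red guard: 0 = off, leaning 0.35 rad from upright towards the front (lip); 0.7 = on, leaning 0.35 rad towards the rear (hinge). Upright is 0.35. A stiff pivot: about 1 N at the tip moves it, it stays where it is left, and stops at 0 and 0.7.
- red_toggle_tip (a point): centre of the 11 mm ball at the end of the red toggle, 26 mm from its pivot (off: 9 mm in front of the pivot and 28 mm above the panel)
- yellow_box: The slide warmer's switch, to be left alone: a box of the same make, frame and sizes as red_box, but with a yellow guard.
- yellow_guard (a joint): angle of the yellow guard: 0 = shut
- yellow_toggle (a joint): angle of the toggle under the yellow guard: 0 = off
- tray_a: black open slide tray, loose, 100 x 150 x 24 mm high; origin under its centre
- tray_b: second black slide tray like tray_a
- green_bin: green open bin, loose, 90 x 130 x 50 mm high; origin under its centre
- slide_box: clear divided slide box, loose, 80 x 100 x 50 mm high; origin under its centre
- jar: small amber jar with white cap, loose, 40 mm across, 55 mm high, standing between the two control boxes; origin under its centre
- bottle: clear reagent bottle with white cap, loose, 72 mm across, 160 mm high; origin under its centre
- specimen_pot: white pot with blue cap, loose, 44 mm across, 60 mm high; origin under its centre

How it is judged:
By the outcome, as a careful person would: the job done as asked, in the order asked, and still so for the second after the job is handed in, with the robot touching nothing.
It also fails if it takes over 43 s, if anything falls off the work surface, if the arm or the gripper's body presses on something with over 40 N, if the wrist force passes 120 N, or if a joint passes its speed limit or range.

## Working session

There is one attempt and no reset: what is moved stays moved. The work goes in short steps, each a Python script; the robot and the scene stay as the last script left them, time stands still between calls to the robot, and variables do not carry over. Pictures are saved under pics/ and viewed, about 8 in all and at most 12, crops included, and the job is handed in when it is done.

```bash
ls; mkdir -p pics; python3 - <<'E'
from rig import *
import cv2,numpy as np
for n in("top","side"):
    p,d=camera(n); cv2.imwrite(f"pics/{n}0.png",cv2.resize(p[:,:,::-1],None,fx=1.5,fy=1.5)); np.savez(f"{n}0.npz",p=p,d=d)
    print(n,camera_params(n))
print(sense())
E
```

```text
pics
top {'K': array([[438.01578117,   0.        , 256.61806684],
       [  0.        , 438.01578117, 186.01623513],
       [  0.        ,   0.        ,   1.        ]]), 'position': array([0.40095493, 0.0083465 , 1.20249107]), 'rotation': array([[-0.02371113, -0.99521841,  0.09475281],
       [-0.9996756 ,  0.02272174, -0.01150723],
       [ 0.00929926, -0.09499492, -0.99543432]])}
side {'K': array([[450.15885212,   0.        , 254.43291719],
       [  0.        , 450.15885212, 188.17108287],
       [  0.        ,   0.        ,   1.        ]]), 'position': array([0.31064982, 0.71870794, 0.89843967]), 'rotation': array([[-0.96554673, -0.18382658,  0.18419366],
       [-0.26005751,  0.7073587 , -0.65727753],
       [-0.00946591, -0.68253312, -0.73079336]])}
{'time_s': 0.1, 'joint_pos': array([ 1.13411216,  0.46933129, -0.04856188,  1.5335676 ,  0.0241087 ,
        1.14102395, -0.08228704]), 'qd': array([-0.00065341, -0.0026305 ,  0.00170722, -0.0032368 , -0.00188479,
       -0.000628  ,  0.00086563]), 'joint_efforts': array([ 5.70487991e-04, -5.11517715e+01, -4.69426811e-02, -2.38392413e+01,
        1.08462421e-02,  4.34221743e-03,  2.00669774e-05]), 'position': array([ 0.26747345, -0.61917461,  0.23318906]), 'tcp_rot': array([[-7.68763272e-04,  9.17995467e-01,  3.96590130e-01],
       [ 1.56597732e-03,  3.96590866e-01, -9.17994135e-01],
       [-9.99998478e-01, -8.46690275e-05, -1.74244457e-03]]), 'wrist_force': array([-0.45254948, -0.10398521,  0.00056709]), 'ft_torque': array([-0.03052941,  0.00289141, -0.00911831]), 'finger_gap': 0.08572551941165109}
```

View pics/top0.png

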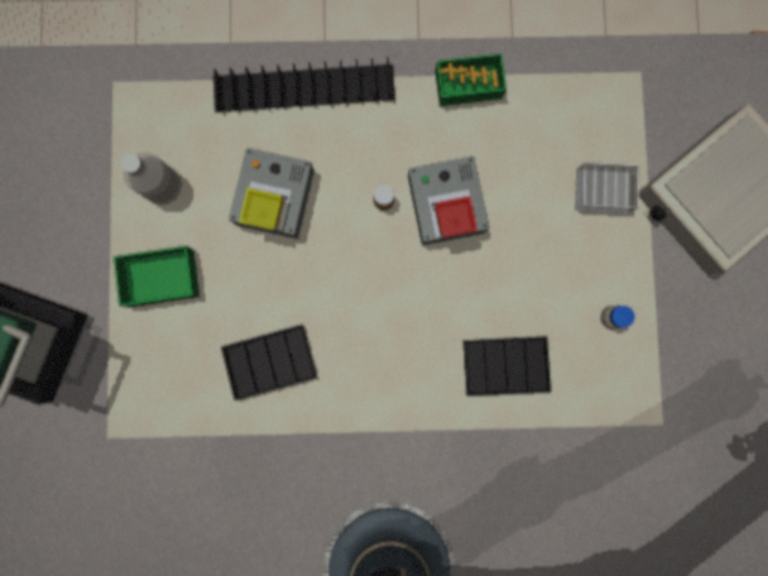

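View pics/side0.png

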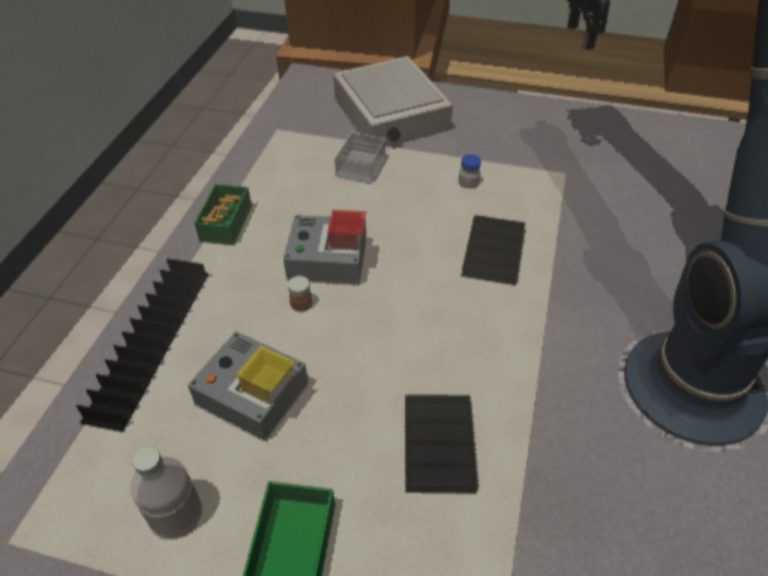

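The top view shows the red box with corners at about (409,166), (473,157), (488,232) and (422,243), its lip facing the robot. The jar is at (384,197), the yellow box at (272,193), and nothing stands in front of the red box until the tray at y≈340. Next I'll fit the box pose from depth.

```bash
cat > h.py <<'E'
import numpy as np,cv2
from rig import *
def cloud(n,d):
    c=camera_params(n);K=c["K"];v,u=np.indices(d.shape)
    P=np.stack([(u-K[0,2])/K[0,0]*d,(v-K[1,2])/K[1,1]*d,d],-1)
    return P@c["rotation"].T+c["position"]
def redmask(p):
    q=p.astype(int);return (q[...,0]>1.8*q[...,1])&(q[...,0]>1.8*q[...,2])&(q[...,0]>90)
E
python3 - <<'E'
from h import *
for n in("top","side"):
    f=np.load(n+"0.npz");p,d=f["p"],f["d"];W=cloud(n,d)
    near=(abs(W[...,0]-.57)<.13)&(abs(W[...,1]+.09)<.12)
    r=redmask(p)&near&(d>0)
    print(n,"red n",r.sum(),"z pct",np.percentile(W[r][:,2],[5,25,50,75,95]), "med",np.median(W[r],0))
    t=near&(d>0)&(W[...,2]>.05)&(W[...,2]<.115)&(~((abs(W[...,1]-.0)<.03)&(W[...,1]>-.015)))
    for nm,m in(("box",t),("red",r)):
        X=W[m][:,:2].astype(np.float32); X=X[:]
        (c,s,a)=cv2.minAreaRect(X*1000);print(nm,m.sum(),c,s,a)
    b=near&(abs(W[...,2]-.06)<.006)&(d>0)
    print("top",np.median(W[b][:,2]),cv2.minAreaRect((W[b][:,:2]*1000).astype(np.float32)))
    g=near&(W[...,2]>.096)&(W[...,2]<.112)&(d>0)
    if g.sum()>5:print("roof",g.sum(),np.median(W[g],0),cv2.minAreaRect((W[g][:,:2]*1000).astype(np.float32)))
    tb=near&(abs(W[...,2])<.01);print("table z",np.median(W[tb][:,2]))
p=np.load("top0.npz")["p"];q=np.load("side0.npz")["p"]
a=cv2.resize(p[95:170,260:335],None,fx=5,fy=5,interpolation=2);b=cv2.resize(q[125:200,180:255],None,fx=5,fy=5,interpolation=2)
cv2.imwrite("pics/c0.png",np.hstack([a,b])[:,:,::-1])
E
```

```text
top red n 555 z pct [0.09954486 0.10169108 0.10306583 0.1045503  0.10672874] med [ 0.60948906 -0.12690615  0.10306583]
box 2024 (639.7698974609375, -100.5569839477539) (131.05970764160156, 161.86891174316406) 9.419416427612305
red 555 (609.5286254882812, -127.16012573242188) (60.894996643066406, 60.606056213378906) 9.99266529083252
top 0.0601231310945427 ((640.113525390625, -86.96007537841797), (126.37708282470703, 188.83944702148438), 9.956827163696289)
roof 576 [ 0.60948607 -0.12696604  0.1030378 ] ((609.59765625, -127.16433715820312), (62.17716598510742, 60.63792037963867), 10.177221298217773)
table z 0.001031741538087827
side red n 354 z pct [0.09781524 0.09933662 0.10037672 0.10134921 0.10297165] med [ 0.60940627 -0.12361458  0.10037672]
box 1515 (639.9178466796875, -99.0960464477539) (128.8671875, 160.85968017578125) 6.525391101837158
red 354 (610.6459350585938, -125.94425964355469) (60.524208068847656, 65.17066955566406) 13.039502143859863
top 0.057714535826473345 ((639.3971557617188, -84.01383209228516), (126.4736557006836, 190.94699096679688), 6.525375843048096)
roof 388 [ 0.60954212 -0.12304753  0.10034076] ((610.2240600585938, -124.93260955810547), (62.082401275634766, 66.30751037597656), 10.418496131896973)
table z -0.001568240383216013
```

View pics/c0.png

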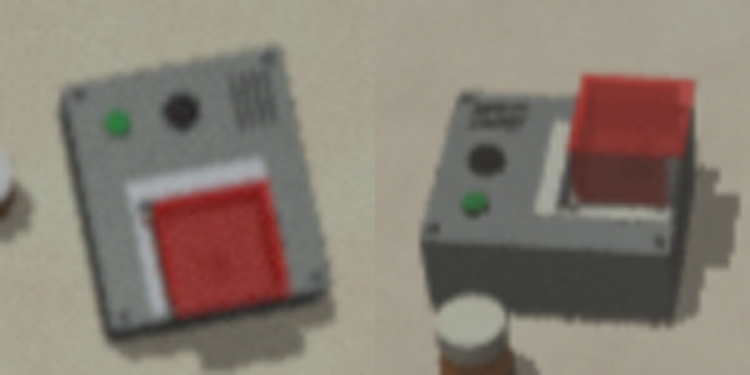

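The crop confirms both: the guard roof is the red patch, and the lip faces the robot. Depth puts the roof at z=0.103, 60x60 mm, yaw about 10°. I'll refine the pose, then plan the finger path in the box's x-z plane with a small contact model.

```bash
cat > plan.py <<'E'
import numpy as np,cv2
R2=lambda p:np.array([[np.cos(p),-np.sin(p)],[np.sin(p),np.cos(p)]])
def fing(C,phi,body=False):   # polygon (mm, box xz) from rear corner C of the tip; lean phi>0: tip to the rear
    n=np.array([np.cos(phi),np.sin(phi)]);b=np.array([-np.sin(phi),np.cos(phi)]);C=np.array(C,float)
    if body: return np.array([C+73*b+29*n,C+73*b-51*n,C+160*b-51*n,C+160*b+29*n],np.float32)
    return np.array([C,C-22*n,C-22*n+73*b,C+73*b],np.float32)
def roof(t):
    L=np.array([(-60,36),(0,36),(0,39),(-60,39)],float)
    return (L@R2(-t).T+[5,64]).astype(np.float32)
hit=lambda A,B:cv2.intersectConvexConvex(A,B)[0]>0
def guard(C,phi,body=False):
    t=1.75
    while t>=0:
        if hit(roof(t),fing(C,phi)) or (body and hit(roof(t),fing(C,phi,True))):return t
        t-=.01
    return 0.
def ball(C,phi,ang=0.): # distance finger to toggle ball surface
    c=(-25-26*np.sin(.35-ang),64+26*np.cos(.35-ang))
    return -cv2.pointPolygonTest(fing(C,phi).reshape(-1,1,2),c,True)-5.5
E
python3 - <<'E'
from h import *; from plan import *
for n in("top","side"):
    f=np.load(n+"0.npz");W=cloud(n,f["d"]).reshape(-1,3)
    m=(abs(W[:,0]-.65)<.12)&(W[:,1]<-.035)&(W[:,1]>-.22)&(W[:,2]>.045)&(W[:,2]<.07)
    print(n,cv2.minAreaRect((W[m][:,:2]*1000).astype(np.float32)),np.median(W[m][:,2]))
d=np.deg2rad
W=[((-62,88),30),((-52,92),30),((-42,103),30),((-20,116),30),((8,122),30),((8,122),15),((0,118),0),((-20,112),-18),((-46,104),-37),((-46,87),-37),((-42,87),-37),((-21,88),-37),((-17,87),-37),((-46,87),-37),((-75,87),-37)]
for k,((C0,p0),(C1,p1)) in enumerate(zip(W,W[1:])):
    for s in np.linspace(0,1,5)[1:]:
        C=np.array(C0)*(1-s)+np.array(C1)*s;p=d(p0*(1-s)+p1*s)
        print(k+1,C.round(),round(np.degrees(p)),"g %.2f gb %.2f ball0 %.1f ballon %.1f"%(guard(C,p),guard(C,p,True),ball(C,p),ball(C,p,.7)))
E
```

```text
top ((650.7811889648438, -119.90145874023438), (136.04481506347656, 120.25248718261719), 9.931231498718262) 0.06027610267798689
side ((650.5968017578125, -116.85023498535156), (134.6058807373047, 126.24436950683594), 10.136763572692871) 0.05752140215194346
1 [-60.  89.] 30 g 0.00 gb 0.00 ball0 20.1 ballon 37.9
1 [-57.  90.] 30 g 0.00 gb 0.00 ball0 17.6 ballon 35.4
1 [-54.  91.] 30 g 0.00 gb 0.00 ball0 15.2 ballon 33.0
1 [-52.  92.] 30 g 0.00 gb 0.00 ball0 12.9 ballon 30.6
2 [-50.  95.] 30 g 0.03 gb 0.03 ball0 11.3 ballon 28.5
2 [-47.  98.] 30 g 0.09 gb 0.09 ball0 10.4 ballon 26.7
2 [-44. 100.] 30 g 0.14 gb 0.14 ball0 10.4 ballon 25.3
2 [-42. 103.] 30 g 0.19 gb 0.19 ball0 11.2 ballon 24.2
3 [-36. 106.] 30 g 0.29 gb 0.29 ball0 11.2 ballon 21.6
3 [-31. 110.] 30 g 0.38 gb 0.38 ball0 11.3 ballon 20.3
3 [-26. 113.] 30 g 0.47 gb 0.47 ball0 11.4 ballon 20.3
3 [-20. 116.] 30 g 0.56 gb 0.56 ball0 11.9 ballon 20.3
4 [-13. 118.] 30 g 0.66 gb 0.66 ball0 12.7 ballon 18.1
4 [ -6. 119.] 30 g 0.76 gb 0.76 ball0 16.0 ballon 16.0
4 [  1. 120.] 30 g 0.86 gb 0.86 ball0 20.9 ballon 15.7
4 [  8. 122.] 30 g
[... 1565 characters left out ...]
14 ball0 1.9 ballon -1.8
12 [-20.  88.] -37 g 1.16 gb 1.16 ball0 2.3 ballon -2.8
12 [-19.  88.] -37 g 1.17 gb 1.17 ball0 2.7 ballon -3.7
12 [-18.  87.] -37 g 1.19 gb 1.19 ball0 3.1 ballon -4.7
12 [-17.  87.] -37 g 1.21 gb 1.21 ball0 3.5 ballon -5.6
13 [-24.  87.] -37 g 1.11 gb 1.11 ball0 -0.8 ballon 0.2
13 [-32.  87.] -37 g 1.01 gb 1.45 ball0 -5.2 ballon 6.0
13 [-39.  87.] -37 g 0.90 gb 1.38 ball0 -2.5 ballon 11.7
13 [-46.  87.] -37 g 0.78 gb 1.30 ball0 3.3 ballon 17.5
14 [-53.  87.] -37 g 0.63 gb 1.21 ball0 9.1 ballon 23.3
14 [-60.  87.] -37 g 0.46 gb 1.11 ball0 14.9 ballon 29.1
14 [-68.  87.] -37 g 0.00 gb 1.01 ball0 20.7 ballon 34.9
14 [-75.  87.] -37 g 0.00 gb 0.90 ball0 26.5 ballon 40.7
```

```bash
cat >> h.py <<'E'
yaw=np.deg2rad(10.0); O=np.array([.6336,-.1222,0]); TIP=.025; SG=-1
bx=np.array([np.cos(yaw),np.sin(yaw),0]); by=np.array([-np.sin(yaw),np.cos(yaw),0]); bz=np.array([0,0,1.])
def pose(C,deg,sg=None,tip=None):
    p=np.deg2rad(deg);sg=sg or SG
    a=np.sin(p)*bx-np.cos(p)*bz; n=np.cos(p)*bx+np.sin(p)*bz; z=sg*by
    P=O+(bx*C[0]+bz*C[1])/1000-.011*n-(TIP if tip is None else tip)*a
    return P,np.column_stack([a,np.cross(z,a),z])
E
python3 - <<'E'
from h import *
W=[((-110,150),30),((-110,88),30),((-62,88),30),((-42,103),30),((8,122),30),((8,122),0),((-20,112),-20),((-48,104),-30),((-48,84),-30),((-17,84),-30),((-100,84),-30)]
q0=sense()["joint_pos"]
for sg in(1,-1):
    print(sg)
    for C,a in W:
        P,R=pose(C,a,sg); q=inverse_kinematics(P,R); print(C,a,P.round(3),None if q is None else np.round(q,2))
E
```

```text
1
(-110, 150) 30 [ 0.504 -0.145  0.166] [ 1.02  0.24 -0.75  2.24 -0.3   0.27  2.33]
(-110, 88) 30 [ 0.504 -0.145  0.104] [ 1.3   0.58 -1.19  2.28  1.23  0.32  0.92]
(-62, 88) 30 [ 0.551 -0.137  0.104] [ 1.1   0.54 -1.01  2.2   1.08  0.26  1.01]
(-42, 103) 30 [ 0.571 -0.133  0.119] [ 1.18  0.64 -1.19  2.15  1.17  0.42  0.95]
(8, 122) 30 [ 0.62  -0.125  0.138] [ 0.86  0.47 -0.79  2.05  0.54  0.28  1.46]
(8, 122) 0 [ 0.631 -0.123  0.147] [ 0.64  0.61 -0.74  1.67  0.47  1.04  1.49]
(-20, 112) -20 [ 0.612 -0.126  0.139] [ 0.54  0.77 -0.75  1.48  0.51  1.46  1.45]
(-48, 104) -30 [ 0.589 -0.13   0.131] [ 0.52  0.83 -0.75  1.43  0.52  1.63  1.43]
(-48, 84) -30 [ 0.589 -0.13   0.111] [ 0.52  0.85 -0.74  1.45  0.53  1.6   1.42]
(-17, 84) -30 [ 0.62  -0.125  0.111] [ 0.48  0.9  -0.74  1.36  0.54  1.64  1.42]
(-100, 84) -30 [ 0.538 -0.139  0.111] [ 0.57  0.79 -0.74  1.58  0.51  1.53  1.42]
-1
(-110, 150) 30 [ 0.504 -0.145  0.166] [ 0.75  0.19 -0.45  2.25 -0.58  0.3  -0.55]
(-110, 88) 30 [ 0.504 -0.145  0.104] [ 1.3   0.58 -1.19  2.28  1.23  0.32 -2.22]
(-62, 88) 30 [ 0.551 -0.137  0.104] [ 1.1   0.54 -1.01  2.2   1.08  0.26 -2.13]
(-42, 103) 30 [ 0.571 -0.133  0.119] [ 0.31  0.33 -0.05  2.19 -0.97  0.24 -0.22]
(8, 122) 30 [ 0.62  -0.125  0.138] [ 0.49  0.37 -0.32  2.07 -0.34  0.24 -0.87]
(8, 122) 0 [ 0.631 -0.123  0.147] [ 0.32  0.51 -0.27  1.69  0.16  0.96 -1.4 ]
(-20, 112) -20 [ 0.612 -0.126  0.139] [ 0.22  0.65 -0.2   1.5   0.2   1.35 -1.44]
(-48, 104) -30 [ 0.589 -0.13   0.131] [ 0.19  0.72 -0.17  1.46  0.21  1.5  -1.44]
(-48, 84) -30 [ 0.589 -0.13   0.111] [ 0.18  0.74 -0.16  1.47  0.21  1.46 -1.44]
(-17, 84) -30 [ 0.62  -0.125  0.111] [ 0.17  0.78 -0.16  1.38  0.21  1.51 -1.44]
(-100, 84) -30 [ 0.538 -0.139  0.111] [ 0.21  0.67 -0.17  1.61  0.22  1.4  -1.44]
```

```bash
python3 - <<'E'
from h import *
command_gripper(0,20)
movep(*pose((-110,170),18)); move_l(pose((-110,90),18)[0])
s=sense();print(s["time_s"],s["joint_pos"].round(2),s["position"].round(4),s["wrist_force"].round(2),s["finger_gap"])
ims=[]
for n,(u0,v0) in(("top",(240,90)),("side",(180,110))):
    p,d=camera(n);W=cloud(n,d);np.savez(n+"1.npz",p=p,d=d)
    L=(W-O)@np.column_stack([bx,by,bz])*1000
    m=(d>0)&(abs(L[...,1])<25)&(L[...,0]<-55)&(L[...,0]>-150)&(L[...,2]>25)&(L[...,2]<150)
    print(n,m.sum())
    for z in range(70,140,6):
        k=m&(abs(L[...,2]-z)<3)
        if k.sum()>2:print(z,k.sum(),"x",np.percentile(L[k][:,0],[3,97]).round(),"y",np.percentile(L[k][:,1],[3,97]).round())
    if m.any():print("min z",np.sort(L[m][:,2])[:8].round(1))
    ims.append(cv2.resize(p[v0:v0+110,u0:u0+110],(400,400),interpolation=2))
cv2.imwrite("pics/c1.png",np.hstack(ims)[:,:,::-1])
E
```

```text
3.4667 [ 0.57  0.31 -0.34  2.18 -0.07  0.38 -1.08] [ 0.508  -0.1449  0.1109] [-0.71 -0.9   0.89] 3.5286696478882706e-05
top 35
106 6 x [-56. -55.] y [-22.  22.]
118 6 x [-129. -118.] y [-1. 12.]
124 6 x [-127. -120.] y [-5. 12.]
130 6 x [-126. -122.] y [-1. 13.]
136 6 x [-131. -124.] y [-6. 13.]
min z [100.1 102.6 103.3 103.3 103.4 103.8 104.1 107.1]
side 78
106 4 x [-135. -120.] y [4. 8.]
112 6 x [-138. -117.] y [ 2. 12.]
118 22 x [-140. -119.] y [-1. 16.]
124 10 x [-143. -122.] y [ 6. 16.]
130 22 x [-140. -122.] y [ 1. 17.]
136 10 x [-139. -124.] y [ 1. 15.]
min z [102.7 104.9 106.3 106.5 108.4 109.1 109.2 109.4]
```

View pics/c1.png

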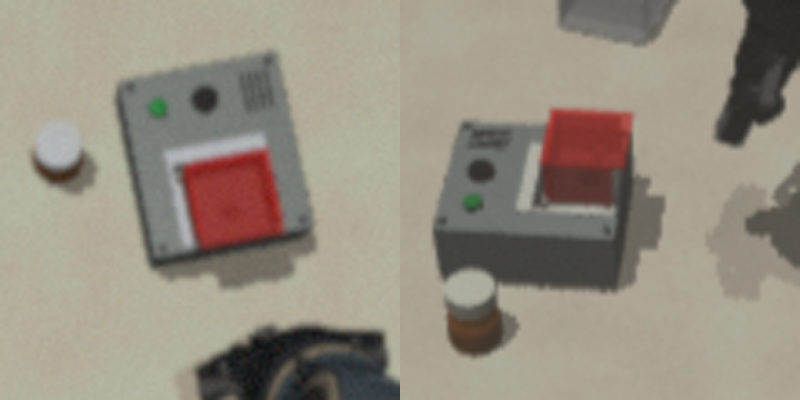

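```bash
python3 - <<'E'
from h import *
f=np.load("side1.npz");p,d=f["p"],f["d"];c=camera_params("side")
for tip in(.025,.012,.005):
  for nm,C in(("C",(-110,90)),("F",(-110-22*np.cos(np.radians(18)),90-22*np.sin(np.radians(18))))):
    sh=(.025-tip)*(np.cos(np.radians(18))*bz-np.sin(np.radians(18))*bx)
    for y in(15,-15):
        X=O+(bx*C[0]+by*y+bz*C[1])/1000+sh
        q=c["K"]@(c["rotation"].T@(X-c["position"]));print(tip,nm,y,(q[:2]/q[2]).round(1))
print(p[140:156,260:284].astype(int).sum(2)//3)
print(cloud("side",d)[146:150,268:275,2].round(3))
E
```

```text
0.025 C 15 [263.1 155.9]
0.025 C -15 [263.9 148.3]
0.025 F 15 [271.  158.2]
0.025 F -15 [271.7 150.5]
0.012 C 15 [264.6 152.5]
0.012 C -15 [265.5 144.9]
0.012 F 15 [272.6 154.8]
0.012 F -15 [273.3 147.2]
0.005 C 15 [265.5 150.6]
0.005 C -15 [266.3 143. ]
0.005 F 15 [273.5 153. ]
0.005 F -15 [274.1 145.3]
[[159 159 159 159 160 161 160 154 127  78  59  49  46  45  44  44  45  45
   47  49  49  48  47  49]
 [159 158 157 159 160 161 160 146 103  76  60  49  45  44  46  46  44  45
   44  48  46  45  52  73]
 [159 159 159 160 160 160 155 125  86  70  56  46  45  44  46  44  47  49
   48  47  48  58  81 121]
 [160 160 160 162 161 160 147  97  76  67  51  47  46  45  45  46  60  86
   62  62  78 106 127 153]
 [161 161 161 160 162 158 134  86  71  60  49  45  46  46  47  52  86 133
  116 113 126 153 157 160]
 [160 160 162 161 161 158 130  83  67  52  47  45  47  46  46  65 114 155
  158 158 158 162 161 162]
 [160 161 160 162 163 157 130  80  60  47  48  47  46  48  54  87 141 160
  162 162 162 163 161 161]
 [161 160 161 161 162 155 121  79  56  47  47  46  47  48  66 114 157 163
  162 162 164
[... 303 characters left out ...]
 161 162 163]
 [160 160 162 162 161 161 162 162 162 162 159 158 157 157 159 161 161 162
  161 163 162 162 163 165]
 [160 162 162 162 161 161 161 162 162 162 161 162 161 161 160 161 161 162
  162 160 162 163 163 165]
 [160 160 160 160 161 161 162 162 159 160 162 161 161 161 160 161 161 161
  162 163 162 164 164 165]
 [161 159 160 160 160 160 160 160 160 160 160 159 159 161 160 161 161 162
  162 162 162 163 164 163]
 [162 160 159 159 159 160 160 160 160 161 160 159 158 159 160 162 162 162
  162 162 163 163 163 163]]
[[0.119 0.126 0.126 0.124 0.128 0.126 0.127]
 [0.12  0.119 0.119 0.12  0.119 0.12  0.122]
 [0.116 0.118 0.116 0.117 0.12  0.12  0.109]
 [0.107 0.109 0.113 0.115 0.115 0.117 0.109]]
```

```bash
python3 - <<'E'
from h import *
np.set_printoptions(linewidth=200,suppress=True)
for n,(r,c) in (("side",(range(132,150,2),(267,269,271,273))),):
    d=np.load(n+"1.npz")["d"];L=(cloud(n,d)-O)@np.column_stack([bx,by,bz])*1000
    for v in r:print(v,[tuple(L[v,u].round().astype(int)) for u in c])
p,d=camera("side");L=(cloud("side",d)-O)@np.column_stack([bx,by,bz])*1000
print([tuple(L[v,270].round().astype(int)) for v in range(140,151)])
E
```

```text
132 [(np.int64(-107), np.int64(-191), np.int64(-1)), (np.int64(-113), np.int64(-189), np.int64(2)), (np.int64(-128), np.int64(-9), np.int64(152)), (np.int64(-134), np.int64(15), np.int64(173))]
134 [(np.int64(-108), np.int64(-182), np.int64(-1)), (np.int64(-114), np.int64(-185), np.int64(-3)), (np.int64(-129), np.int64(-1), np.int64(153)), (np.int64(-135), np.int64(14), np.int64(166))]
136 [(np.int64(-108), np.int64(-171), np.int64(1)), (np.int64(-114), np.int64(-173), np.int64(0)), (np.int64(-129), np.int64(9), np.int64(155)), (np.int64(-135), np.int64(16), np.int64(161))]
138 [(np.int64(-109), np.int64(-165), np.int64(-2)), (np.int64(-115), np.int64(-166), np.int64(-3)), (np.int64(-130), np.int64(14), np.int64(152)), (np.int64(-136), np.int64(42), np.int64(177))]
140 [(np.int64(-109), np.int64(-156), np.int64(-2)), (np.int64(-124), np.int64(6), np.int64(139)), (np.int64(-131), np.int64(31), np.int64(160)), (np.int64(-136), np.int64(48), np.int64(176))]
142 [(np.int64(-110), np.int64(-147), np.int64(-3)), (np.int64(-124), np.int64(6), np.int64(131)), (np.int64(-130), np.int64(14), n
[... 452 characters left out ...]
p.int64(-119), np.int64(4), np.int64(108)), (np.int64(-125), np.int64(14), np.int64(118)), (np.int64(-130), np.int64(13), np.int64(117)), (np.int64(-136), np.int64(15), np.int64(120))]
[(np.int64(-127), np.int64(6), np.int64(139)), (np.int64(-127), np.int64(6), np.int64(135)), (np.int64(-127), np.int64(8), np.int64(134)), (np.int64(-127), np.int64(10), np.int64(132)), (np.int64(-128), np.int64(16), np.int64(133)), (np.int64(-128), np.int64(13), np.int64(127)), (np.int64(-128), np.int64(11), np.int64(123)), (np.int64(-128), np.int64(12), np.int64(120)), (np.int64(-128), np.int64(18), np.int64(121)), (np.int64(-128), np.int64(10), np.int64(111)), (np.int64(-121), np.int64(-113), np.int64(-3))]
```

The side view puts the shut fingertip about 25 mm farther back than the stated 25 mm ahead of the TCP. The silhouette and depth agree on this: the lower end is near (270,149). A 2 N touch on the bare mat will settle it.

```bash
python3 - <<'E'
from h import *
P,R=pose((-125,90),0); move_l(P,R)
P[2]-=.055; move_l(P,feed=.1)
P[2]=.0; 
try: r=move_l(P,feed=.03,until_force=2)
except Exception as e: print(repr(e)); r=None
s=sense();print(r,s["time_s"],s["position"].round(4),s["wrist_force"].round(2))
p,d=camera("side");cv2.imwrite("pics/c2.png",cv2.resize(p[110:220,190:310],(720,660))[:600,:,::-1])
L=(cloud("side",d)-O)@np.column_stack([bx,by,bz])*1000
P=s["position"];P[2]+=.06;move_l(P)
E
```

```text
True 6.5 [ 0.4997 -0.1458  0.0029] [-0.49  0.9   5.19]
```

View pics/c2.png

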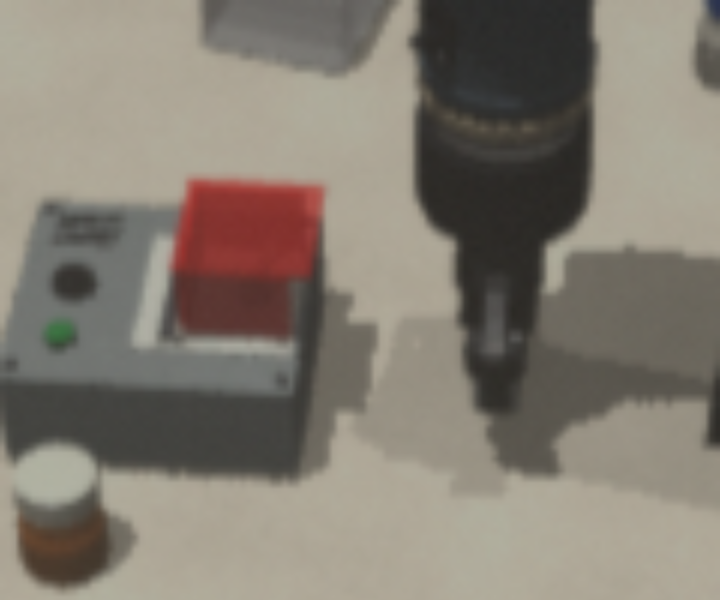

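Contact came at TCP z=0.003 with 5 N upward, which agrees with the camera, so the fingertip is only about 3 mm ahead of the TCP when shut. I'll use that figure, go under the lip and lift.

```bash
sed -i 's/TIP=.025/TIP=.003/' h.py; cat >> h.py <<'E'
import plan
def go(C,a,feed=.05,f=8):
    P,R=pose(C,a);r=move_l(P,R,feed=feed,until_force=f);s=sense()
    print(C,a,"stop" if r else "ok","t %.1f"%s["time_s"],"F",s["wrist_force"].round(1),"model g %.2f"%plan.guard(C,np.deg2rad(a)),"err",np.round((s["position"]-P)*1000,1))
    return r
def look(name,crop=(110,190)):
    ims=[]
    for n,(v,u) in(("top",(90,255)),("side",crop)):
        p,d=camera(n);ims.append(cv2.resize(p[v:v+100,u:u+100],(400,400),interpolation=2))
        L=(cloud(n,d)-O)@np.column_stack([bx,by,bz])*1000
        m=redmask(p)&(d>0)&(abs(L[...,1])<45)&(abs(L[...,0])<90)&(L[...,2]>60)&(L[...,2]<180)
        if m.sum()>10:print(n,"red",m.sum(),"x",np.percentile(L[m][:,0],[2,50,98]).round(),"z",np.percentile(L[m][:,2],[2,50,98]).round())
    cv2.imwrite("pics/"+name,np.hstack(ims)[:,:,::-1])
E
python3 - <<'E'
from h import *
go((-120,90),18,.12); go((-72,88),18,.12)
for C in((-54,90),(-42,103)):
    if go(C,18):break
else:
    look("l1.png",(110,190))
    for C in((-20,118),(6,124),(14,125)):
        if go(C,18):break
look("l2.png")
E
```

```text
(-120, 90) 18 ok t 7.6 F [ 1.   0.7 -0.6] model g 0.00 err [-0.6 -0.4 -0.8]
(-72, 88) 18 ok t 8.1 F [ 0.5 -0.2 -0.1] model g 0.00 err [-0.1  0.7 -0.6]
(-54, 90) 18 ok t 8.6 F [-0.5  0.5 -0.4] model g 0.00 err [0.1 0.  0. ]
(-42, 103) 18 ok t 9.1 F [-0.5  0.4 -0.2] model g 0.23 err [0.3 0.  0.3]
top red 511 x [-42. -14.  14.] z [100. 109. 117.]
side red 337 x [-43. -14.  14.] z [ 98. 106. 114.]
(-20, 118) 18 ok t 9.9 F [-0.6  0.4  0.3] model g 0.61 err [-0.2  0.1 -0.1]
(6, 124) 18 ok t 10.6 F [0.  0.2 0.7] model g 0.99 err [-0.1  0.1 -0.2]
(14, 125) 18 ok t 10.9 F [ 0.2 -1.2 -0.5] model g 1.11 err [0.4 0.1 0.1]
top red 102 x [11. 25. 39.] z [ 74. 107. 135.]
side red 253 x [-4. 16. 36.] z [ 71. 100. 132.]
```

View pics/l2.png

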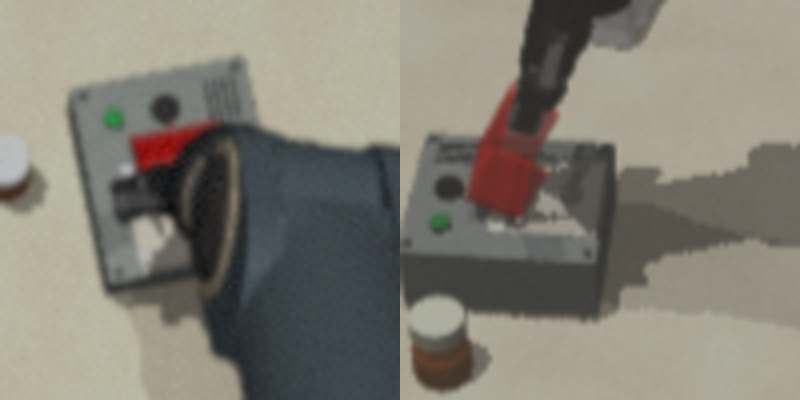

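The crop shows the guard standing well open, with the finger between its side walls. The model gives 1.11 rad and depth puts the roof edge at z≈135 mm, which agrees. Now I'll tilt the finger back, keeping the guard on it, and lower it in front of the toggle.

```bash
python3 - <<'E'
from h import *
for C,a in(((4,122),0),((-15,116),-15),((-47,106),-30),((-47,85),-30)):
    if go(C,a,.06):break
look("l3.png")
E
```

```text
(4, 122) 0 ok t 11.5 F [-0.4  0.4 -0.4] model g 1.01 err [-0.3  0.3 -0.6]
(-15, 116) -15 ok t 11.9 F [-1.1  0.1  0. ] model g 0.80 err [-1.  -0.4 -0.6]
(-47, 106) -30 ok t 12.6 F [ 0.  -0.1 -0.5] model g 0.34 err [-0.2 -0.4  0.4]
(-47, 85) -30 stop t 12.8 F [-2.  -0.2  2.8] model g 0.63 err [-2.8 -0.9 19.2]
side red 266 x [-40.  -9.  17.] z [ 97. 106. 145.]
```

View pics/l3.png

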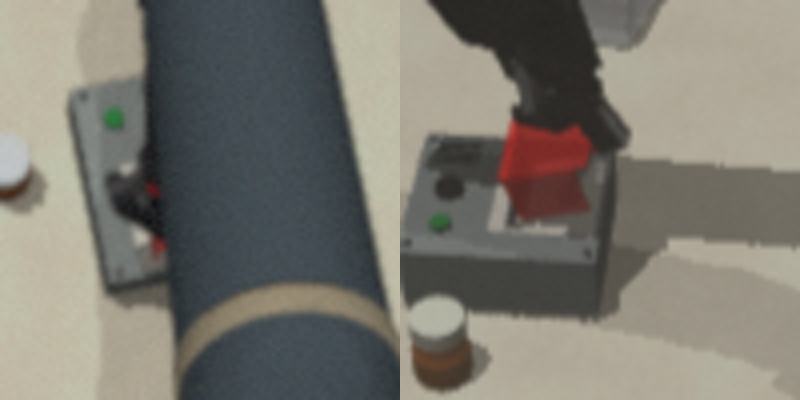

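The crop shows the tip at about (620,140), at or in front of the lip at (590,140), and the dark knuckle at (530,110) bearing on the roof. I'll project the modelled points to see which it is, and ease off upwards first.

```bash
python3 - <<'E'
from h import *
from plan import *
c=camera_params("side")
def px(x,y,z):
    X=O+(bx*x+by*y+bz*z)/1000;q=c["K"]@(c["rotation"].T@(X-c["position"]));return tuple(((q[:2]/q[2]-[190,110])*4).round().astype(int).tolist())
print("C",px(-47,10,104),px(-47,-10,104),"F",px(-66,10,115),px(-66,-10,115))
for t in(0,.2,.34,.5,.7):
    r=roof(t);print(t,"lip",px(r[3][0],30,r[3][1]),px(r[3][0],-30,r[3][1]),"base",px(r[2][0],30,r[2][1]),px(r[2][0],-30,r[2][1]))
s=sense();print(s["time_s"],((s["position"]-O)@np.column_stack([bx,by,bz])*1000).round(1),s["wrist_force"].round(1))
go((-47,110),-30,.05,None)
E
```

```text
C (197, 158) (201, 137) F (226, 146) (229, 126)
0 lip (206, 180) (216, 119) base (115, 175) (127, 115)
0.2 lip (192, 166) (202, 106) base (103, 175) (116, 115)
0.34 lip (180, 158) (191, 98) base (95, 176) (108, 116)
0.5 lip (165, 150) (176, 90) base (87, 179) (100, 119)
0.7 lip (144, 143) (156, 82) base (78, 183) (91, 123)
12.925 [-57.5  -0.4 112.5] [-2.6  0.   2.8]
(-47, 110) -30 ok t 13.2 F [-1.8  0.1  0.9] model g 0.26 err [0.6 0.1 0.7]
```

The projection matches: the tip is under the lip, but the backward tilt lets the knuckle press on the roof from above. I'll drop that tilt, swing the guard past halfway again, then come down upright (0°) in front of the toggle.

```bash
python3 - <<'E'
from h import *
for C,a in(((-33,112),-10),((-15,118),8),((14,125),12),((-5,116),4),((-34,108),0),((-46,98),0),((-46,85),0)):
    if go(C,a,.06):break
look("l4.png")
E
```

```text
(-33, 112) -10 stop t 13.4 F [0.8 0.5 0.4] model g 0.49 err [-12.8  -3.5   2. ]
top red 35 x [-54. -43. -34.] z [ 90. 103. 173.]
side red 332 x [-52. -21.   6.] z [ 97. 100. 114.]
```

View pics/l4.png

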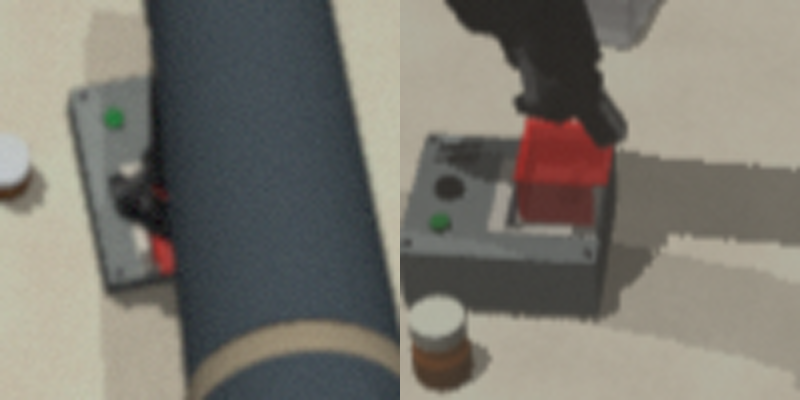

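The guard dropped shut when the tilted finger slipped out, and the toggle has not been touched. I'll back off and redo this with one constant forward lean of 22°, as the task suggests, keeping the lip near the fingertip and pushing the ball with the tip's corner.

```bash
python3 - <<'E'
from h import *
P=sense()["position"];P[2]+=.03;move_l(P);move_l(P-.07*bx)
go((-115,95),22,.12,None); look("l5.png")
go((-72,88),22,.1)
for C in((-54,90),(-42,104),(-20,118),(6,124),(15,125)):
    if go(C,22,.06):break
else:
    sleep(.2)
    for C in((6,122),(-20,114),(-44,103),(-47,91)):
        if go(C,22,.06):break
look("l6.png")
E
```

```text
(-115, 95) 22 ok t 15.7 F [-0.   0.7 -0.9] model g 0.00 err [ 1.3 -0.1  0.6]
top red 557 x [-54. -25.   4.] z [ 99. 103. 107.]
side red 355 x [-52. -24.   5.] z [ 97. 100. 103.]
(-72, 88) 22 ok t 16.4 F [-0.5 -0.4 -0.5] model g 0.00 err [-0.4  0.4 -0.3]
(-54, 90) 22 ok t 16.9 F [-0.6 -0.7 -0.2] model g 0.00 err [0.3 0.2 0.1]
(-42, 104) 22 ok t 17.3 F [-0.4 -0.3 -0.8] model g 0.22 err [0.4 0.1 0.5]
(-20, 118) 22 ok t 17.9 F [-0.4  0.1 -0. ] model g 0.60 err [ 0.   0.2 -0. ]
(6, 124) 22 ok t 18.5 F [-0.   0.3  0.1] model g 0.98 err [ 0.   0.2 -0.2]
(15, 125) 22 ok t 18.8 F [-0.2  0.4  0.3] model g 1.12 err [0.5 0.2 0.1]
(6, 122) 22 ok t 19.3 F [-0.2 -0.6  0.4] model g 0.97 err [-0.9 -0.3 -0.4]
(-20, 114) 22 ok t 19.9 F [-0.1  0.7 -0.3] model g 0.58 err [ 0.  -0.2  0.1]
(-44, 103) 22 ok t 20.5 F [ 0.8 -0.2  0.1] model g 0.19 err [-0.1 -0.2  0. ]
(-47, 91) 22 ok t 20.9 F [1.2 0.6 0.1] model g 0.07 err [-0.4  0.2 -0.8]
top red 553 x [-52. -23.   6.] z [100. 105. 110.]
side red 355 x [-50. -21.   8.] z [ 99. 102. 106.]
```

View pics/l6.png

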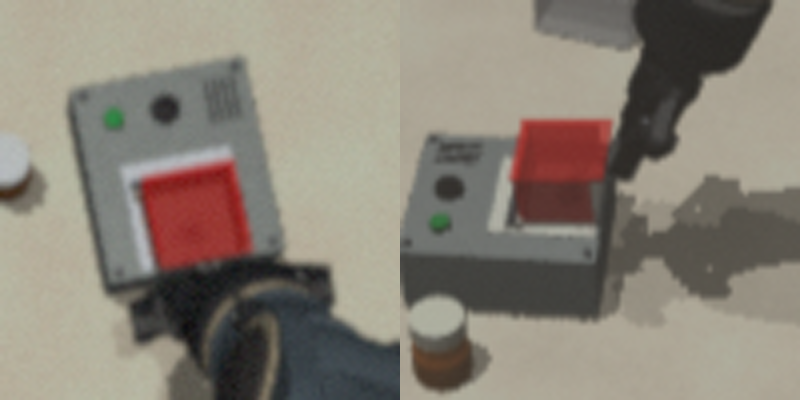

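The guard is resting slightly open on the finger, with the tip at about (625,175) just under the lip. I'll ease the lean to 8°, which raises the guard clearly, and then push the toggle.

```bash
python3 - <<'E'
from h import *
for a in(18,14,11,8): go((-45,90),a,.01,None)
look("l7.png"); cv2.imwrite("pics/x.png",np.zeros((2,2)))
r=go((-12,89),8,.03,6)
sleep(.15);s=sense();L=(s["position"]-O)@np.column_stack([bx,by,bz])*1000
P0,_=pose((0,89),8);print("C.x reached",L[0]-((P0-O)@bx)*1000,"F",s["wrist_force"].round(1),s["time_s"])
look("l8.png")
E
```

```text
(-45, 90) 18 ok t 21.3 F [-0.6  0.4 -0.9] model g 0.11 err [0.7 0.4 0.3]
(-45, 90) 14 ok t 21.6 F [-0.3  0.3 -0.5] model g 0.13 err [0.7 0.3 0.2]
(-45, 90) 11 ok t 21.8 F [-0.2 -0.   0.2] model g 0.15 err [ 0.2  0.2 -0.1]
(-45, 90) 8 ok t 22.1 F [-1.1  0.6 -0.8] model g 0.17 err [ 0.2  0.2 -0.1]
top red 282 x [-42.  -7.  11.] z [ 99. 106. 113.]
side red 339 x [-45. -16.  12.] z [ 99. 105. 111.]
(-12, 89) 8 stop t 22.7 F [-1.6  0.7  2.5] model g 0.69 err [-22.5  -4.2   1. ]
C.x reached -35.99425775018083 F [-1.2 -0.7  1. ] 22.8333
top red 237 x [-34.  -1.  19.] z [ 98. 107. 120.]
side red 317 x [-36.  -9.  18.] z [ 96. 107. 118.][ WARN:0@3.338] global loadsave.cpp:1063 imwrite_ Unsupported depth image for selected encoder is fallbacked to CV_8U.
```

View pics/l8.png

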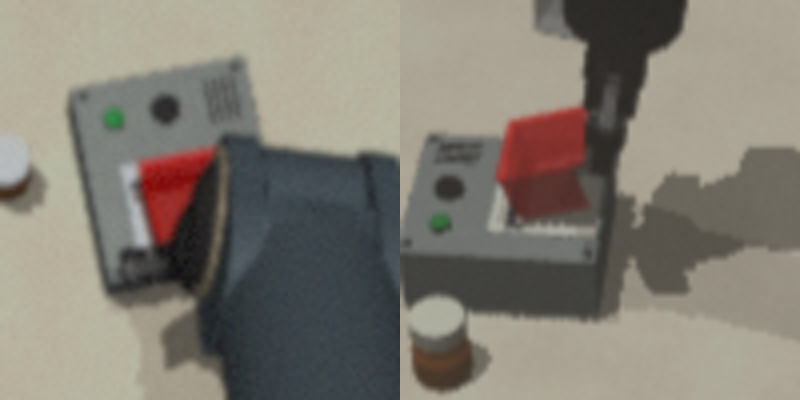

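The guard sits at about 0.35 rad on the finger, and the push stopped at C.x=-36 mm with an upward force. The rounded tip is probably meeting the ball high, so I'll back off, go 6 mm lower and push again.

```bash
python3 - <<'E'
from h import *
go((-46,90),8,.05,None); go((-46,83),8,.05,8)
r=go((-14,83),8,.03,10)
sleep(.15);s=sense();L=(s["position"]-O)@np.column_stack([bx,by,bz])*1000
P0,_=pose((0,83),8);print("C.x reached",L[0]-((P0-O)@bx)*1000,"F",s["wrist_force"].round(1),s["time_s"])
look("l9.png")
E
```

```text
(-46, 90) 8 ok t 23.3 F [-0.3 -0.4  0.8] model g 0.15 err [-0.8 -0.2 -0.1]
(-46, 83) 8 ok t 23.6 F [-0.1 -0.2 -0.2] model g 0.13 err [-0.2  0.1 -0.6]
(-14, 83) 8 stop t 24.4 F [ 0.3 -0.5  0.9] model g 0.65 err [-6.5 -1.1 -1.5]
C.x reached -20.969592478355167 F [0.3 0.5 0.1] 24.6
top red 157 x [-21.   9.  28.] z [ 93. 107. 129.]
side red 307 x [-21.   4.  27.] z [ 81. 107. 127.]
```

View pics/l9.png

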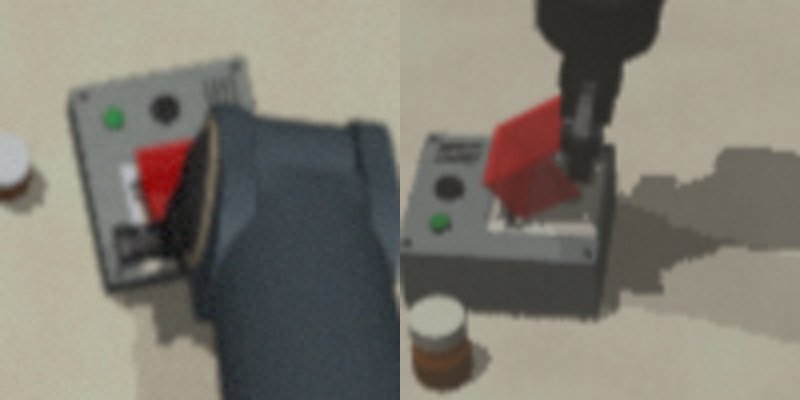

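The guard is now about 0.6 rad open on the finger. The push stopped at C.x=-21 mm on a force spike, which is about where the rear stop should be. I'll repeat the press slowly to confirm.

```bash
python3 - <<'E'
from h import *
P0,_=pose((0,83),8);x0=(P0-O)@bx*1000
for x in(-19.5,-18,-16.5,-15):
    r=go((x,83),8,.015,12); sleep(.1); s=sense()
    print("C.x",((s["position"]-O)@bx*1000-x0).round(2),"Fx",(s["wrist_force"]@bx).round(1),s["wrist_force"][2].round(1))
    if s["wrist_force"]@bx<-6: break
E
```

```text
(-19.5, 83) 8 ok t 25.0 F [-1.8  0.4 -0.6] model g 0.57 err [-0.9  0.  -0.5]
C.x -20.3 Fx -2.1 -1.0
(-18, 83) 8 ok t 25.4 F [-6.   0.   1.2] model g 0.59 err [-2.  -0.2 -0.6]
C.x -20.06 Fx -6.1 1.2
```

There is a hard stop at C.x=-20 mm with 6 N building and no further travel, so the toggle is at its rear stop. Drawing the finger out now.

```bash
python3 - <<'E'
from h import *
go((-46,84),8,.08,None); go((-120,84),8,.1,None); go((-150,150),8,.2,None)
sleep(.4); look("l10.png",(125,190))
p,d=camera("side");q,_=camera("top")
cv2.imwrite("pics/l11.png",np.hstack([cv2.resize(p[128:178,205:255],(400,400),interpolation=2),cv2.resize(q[110:160,275:325],(400,400),interpolation=2)])[:,:,::-1])
f=np.load("side0.npz")["p"]; cv2.imwrite("pics/l11.png",np.hstack([cv2.imread("pics/l11.png"),])) 
a=cv2.resize(f[128:178,205:255],(400,400),interpolation=2);b=cv2.resize(p[128:178,205:255],(400,400),interpolation=2)
cv2.imwrite("pics/l12.png",np.hstack([a,b])[:,:,::-1])
for n,im in(("side",p),("top",q)):
    df=abs(im.astype(int)-np.load(n+"0.npz")["p"]).sum(2)>60
    k,_,st,_=cv2.connectedComponentsWithStats(df.astype(np.uint8));print(n,[tuple(x) for x in st[1:].tolist() if x[4]>8])
print(sense()["time_s"],sense()["wrist_force"])
E
```

```text
(-46, 84) 8 ok t 26.0 F [-0.3 -0.6  0.6] model g 0.14 err [ 0.5 -0.3  0.5]
(-120, 84) 8 ok t 26.9 F [ 0.1 -0.2  0.5] model g 0.00 err [0.9 0.1 0.3]
(-150, 150) 8 ok t 27.4 F [0.  0.1 0.1] model g 0.00 err [0.5 0.1 0. ]
top red 558 x [-54. -25.   4.] z [ 99. 103. 107.]
side red 355 x [-52. -24.   5.] z [ 97. 100. 103.]
side [(278, 0, 129, 140, 5097), (293, 14, 5, 5, 14), (283, 23, 2, 10, 12), (284, 24, 7, 18, 49), (500, 44, 12, 9, 72), (499, 57, 13, 7, 34), (484, 66, 16, 70, 185), (348, 70, 164, 146, 5780), (365, 113, 16, 17, 116), (483, 137, 29, 14, 119), (289, 153, 25, 31, 503), (476, 169, 8, 8, 20), (484, 174, 6, 11, 34), (474, 182, 38, 37, 221), (463, 185, 24, 27, 139), (494, 191, 11, 18, 121), (438, 218, 6, 4, 13), (504, 244, 8, 18, 102), (495, 257, 6, 5, 13)]
top [(296, 177, 96, 207, 11903), (385, 240, 126, 89, 3471), (393, 280, 119, 104, 4220), (295, 325, 29, 49, 825), (281, 360, 15, 15, 103), (270, 364, 11, 9, 26), (258, 379, 9, 5, 31), (340, 381, 33, 3, 65)]
27.975 [-0.23826328  0.35791221  0.89731021]
```

View pics/l12.png

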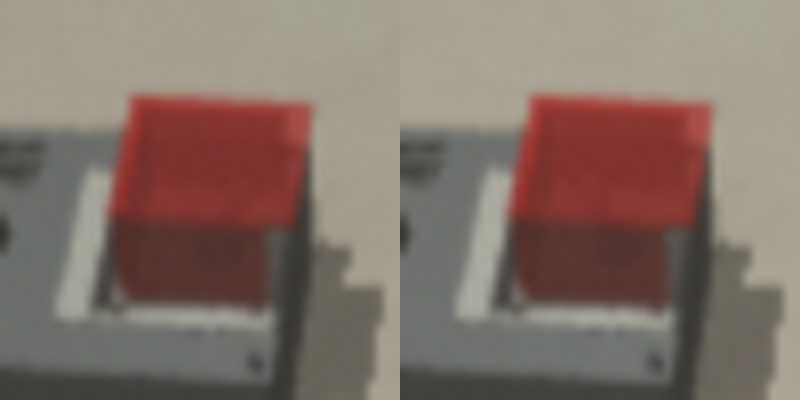

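The guard looks fully shut, same as at the start, but the toggle is too faint to read through it. I'll average some frames and compare them with the start pictures at the predicted tip pixels.

```bash
python3 - <<'E'
from h import *
out=[]
for n,(v,u) in(("side",(128,205)),("top",(110,275))):
    c=camera_params(n)
    for x in(-34,-16):
        X=O+(bx*x+bz*88.4)/1000;q=c["K"]@(c["rotation"].T@(X-c["position"]));print(n,x,((q[:2]/q[2]-[u,v])*8).round())
    m=np.mean([camera(n)[0].astype(float) for _ in range(8)],0)
    a=np.load(n+"0.npz")["p"].astype(float)
    D=cv2.GaussianBlur((m-a).mean(2),(0,0),1)[v:v+50,u:u+50]
    E=[cv2.resize(np.clip((x.mean(2)[v:v+50,u:u+50]-50)*2.5,0,255),(260,260)) for x in(a,m)]+[cv2.resize(np.clip(128+D*12,0,255),(260,260))]
    out.append(np.hstack(E))
cv2.imwrite("pics/l13.png",np.vstack(out).astype(np.uint8));print(sense()["time_s"])
E
```

```text
side -34 [241. 184.]
side -16 [187. 181.]
top -34 [229. 312.]
top -16 [218. 258.]
28.775
```

```bash
python3 - <<'E'
from h import *
np.set_printoptions(linewidth=220,precision=0,suppress=True)
for n,(u0,u1,v0,v1) in(("side",(218,244,142,164)),("top",(295,312,132,156))):
    m=np.mean([camera(n)[0].astype(float) for _ in range(8)],0);a=np.load(n+"0.npz")["p"].astype(float)
    D=cv2.GaussianBlur((m-a).mean(2),(0,0),1.0)
    c=camera_params(n)
    for x in(-34,-16):
        X=O+(bx*x+bz*88.4)/1000;q=c["K"]@(c["rotation"].T@(X-c["position"]));print(n,x,(q[:2]/q[2]).round(1))
    print("cols",u0,"rows",v0);print(D[v0:v1:2,u0:u1:2])
    s=D[v0:v1,u0:u1];print("min",s.min(),np.unravel_index(s.argmin(),s.shape),"max",s.max(),np.unravel_index(s.argmax(),s.shape),"std elsewhere",D[v0:v1,u0-60:u0-35].std())
E
```

```text
side -34 [235. 151.]
side -16 [228. 151.]
cols 218 rows 142
[[ 5.  4.  3.  3.  3.  3.  3.  3.  2.  2.  3.  3.  3.]
 [ 4.  3.  3.  2.  2.  3.  3.  2.  2.  2.  2.  3.  3.]
 [ 4.  3.  3.  3.  2.  2.  3.  2.  2.  2.  3.  3.  3.]
 [ 4.  3.  3.  3.  3.  3.  3.  2.  2.  2.  2.  3.  3.]
 [ 4.  3.  2.  2.  3.  3.  2.  2.  2.  2.  2.  2.  2.]
 [ 4.  3.  2.  2.  1. -0.  0.  4.  5.  3.  3.  2.  2.]
 [ 4.  3.  2.  2.  2.  0. -1.  3.  6.  3.  2.  2.  2.]
 [ 3.  2.  2.  2.  2.  1.  0.  2.  3.  3.  2.  2.  2.]
 [ 3.  2.  2.  2.  2.  2.  2.  1.  2.  2.  2.  2.  2.]
 [ 3.  2.  2.  2.  2.  2.  2.  1.  2.  2.  2.  2.  1.]
 [ 3.  2.  2.  2.  2.  2.  2.  2.  2.  1.  2.  2.  2.]]
min -1.1466165750270625 (np.int64(11), np.int64(11)) max 6.164952454968662 (np.int64(11), np.int64(16)) std elsewhere 1.1094185491577364
top -34 [304. 149.]
top -16 [302. 142.]
cols 295 rows 132
[[11. 10. 10.  9.  9.  8.  7.  7.  7.]
 [ 8.  7.  6.  6.  6.  6.  5.  7.  6.]
 [ 5.  4.  4.  5.  6.  6.  5.  6.  5.]
 [ 5.  4.  5.  5.  4.  6.  6.  6.  5.]
 [ 6.  5.  6.  3.  2.  4.  6.  6.  5.]
 [ 6.  5.  5.  0. -2.  2.  6.  5.  6.]
 [ 6.  6.  5.  0. -1.  3.  6.  5.  6.]
 [ 5.  6.  7.  3.  3.  6.  6.  5.  5.]
 [ 6.  6.  6.  5.  7.  9.  7.  6.  5.]
 [ 6.  7.  6.  6.  8.  9.  7.  6.  6.]
 [ 5.  6.  6.  6.  7.  7.  5.  5.  6.]
 [ 5.  5.  6.  6.  7.  6.  4.  6.  5.]]
min -2.401317043810972 (np.int64(11), np.int64(8)) max 10.864450362417712 (np.int64(0), np.int64(0)) std elsewhere 1.7232267203602711
```

Both views show the dark ball moved from the off to the on pixel: top from about (305,149) to (303,143), side from about col 234 to 229. That matches the prediction to within a pixel or so, and the hard stop agrees. The guard is shut and the arm is clear, so I'm handing in.

```bash
python3 -c "
from rig import *
print(sense()['time_s'],finish_job())"
```

```text
the job is handed in; nothing more can be done
29.575 None
```

I switched the UV lamp on: the red guard went up past halfway, the toggle went to its rear stop, and the guard is shut again. I handed the job in at 29.6 s; no verdict is reported.

**How it went**
- **Lift:** with the shut fingertip under the lip, I swung the guard to about 1.1 rad by my contact model; halfway is 0.875.
- **Guard during the push:** to get the finger in front of the toggle, the guard had to come down on its back. It was about 0.2 rad open when the push began and 0.6 rad at the end.
- **Toggle:** I pushed until a hard stop at the expected place, with 6 N building and no further travel.

**Last checks**
- **Guard:** the roof measures the same as at the start in both cameras, so it is fully shut.
- **Toggle:** before/after images show the ball moved rearwards. The shift is about 1 px short of the full prediction in top view and 2 px short in side view. I rely on the hard stop for full travel.
- **Other objects:** before/after images showed changes only where the arm and its shadow were. I did not inspect every object close up, as I had used up the picture limit.

**What did not go to plan**
- **Fingertip offset:** the fingertip stood about 3 mm ahead of the TCP, not 25 mm. I found this with a light touch on the bare mat (5 N).
- **First attempt:** tilting the finger backwards pressed briefly on the guard (about 3 N measured, 8 N stop triggered), and the guard slipped shut. The toggle was not touched, so I repeated the full lift.
- **First push:** this met the ball too high and stopped early. I did the push again 6 mm lower.

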